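# Close the filter housing over its cartridge

### The job

The green filter housing on the counter stands open with its white cartridge upright in it. Pick up the tall green cover by its grip bar, lower it over the cartridge with its two lugs through the two gaps in the housing's lip until it sits right down, then twist it clockwise (seen from above) to the stop so that it is locked, and let go. Leave the short blue cover, which belongs elsewhere, where it stands.

Things in the scene. Friction and masses are not known exactly. Their poses are not given: they have to be found in the camera images.
- housing: Green fixed housing, collar 98 mm wide. Origin: centre of underside, z up. Inside, a flat floor 12 mm up where the cover's rim rests. Lip (inner radius 34, from 24 to 33 mm up, bevelled) has two gaps 54 deg wide at its +x and -x (white marks). Lugs let down through them turn under it (5 mm height play) 60 deg clockwise from above to a stop (red marks); blocked after 17 deg the other way.
- tall_cover_mid (a point): Tall green cover, hollow, mouth down: skirt 58 mm wide, 51 inside, 75 high; on top a black grip bar 52 long (along its x), 16 thick, 30 high. Two lugs at the rim at +x and -x, in line with the bar, reach 40 mm from the axis, 12 wide, 7 high. 0.15-0.31 kg. Point: on the axis, 52.5 mm above rim, 52.5 below bar top; z up. Seated: 64.5 mm above the housing's origin. Half-turn symmetric.
- cartridge_mid (a point): White pleated hollow cartridge with black end rings, 36 mm across, 62 mm high, standing loosely on a peg in the middle of the housing's floor, its top 74 mm above the housing's origin. Point: its centre, half-way up. It stays where it is.
- short_cover_mid (a point): Short blue cover with the same kind of bar and lugs but a skirt only 42 mm high (72 mm in all): too short for this cartridge. Point: on its axis half-way up, 36 mm above its rim. To be left alone.
Things that resemble listed ones, but are neither listed nor needed, are in the scene too. What is shaped like the part that bears tall_cover_mid but orange or yellow is not meant.

How it is judged (in metres and radians):
At the end, for the whole second after the job is handed in: The tall cover sits on the housing's floor (within 4 mm in height, 10 mm sideways, upright within about 6 degrees), turned clockwise at least 45 of the 60 degrees from the gap line to the stop, so that its lugs are under the lip; the cartridge stands inside it, upright within 10 degrees, on its peg (horizontal distance between each of tall_cover_mid, cartridge_mid and housing below 0.01 m and z of tall_cover_mid in the frame of housing below 0.0685 m and angle between tall_cover_mid's own z axis and vertical below 0.1 rad and angle between the x axis of tall_cover_mid and the x axis of housing, either way round above 0.79 rad and angle between cartridge_mid's own z axis and vertical below 0.17 rad and z of cartridge_mid in the frame of housing below 0.05 m); the robot touches nothing.
It fails at once if the short cover was moved by more than 30 mm (distance of short_cover_mid from where it was at the start of the episode above 0.03 m).
It also fails if it takes over 40 s, if anything falls off the work surface, if the arm or the gripper's body presses on something with over 40 N, if the wrist force passes 120 N, or if a joint passes its speed limit or range.

### The arm

A 6-joint arm with a two-finger parallel gripper is mounted at the origin on a cart in front of the work surface, level with it; the furniture and walls round the work are solid. World frame = base frame: x ahead of the robot, y to its left, z up, the work surface at z = 0. Lengths are in m, angles in degrees, forces in N, time in s.
With the tool pointing down it reaches from about 0.275 to 0.975 m from the base axis. Payload 8.4 kg.
Tool frame: the origin (TCP) lies midway between the tips of the shut fingers; the grasp point (between the pads) lies 19 mm behind it; z points along the fingers, y is the line along which they close (so a half turn about z gives the same grasp; the last joint's range is limited). The gripper opens to 92 mm and grips with 3 to 60 N. Pads are 20 mm wide; open, the fingers measure 128 mm over their backs; the gripper's body (75 mm by 189 mm) begins 69 mm behind the grasp point.
Start: joints at [67.987, 20.225, 93.587, -0, 66.188, -0.138], TCP at [0.233, 0.58, 0.215] pointing down, gripper open.
Joint ranges: [-150.9, 150.9], [-52.94, 120.26], [3.33, 152.33], [-74.26, 254.26], [0, 154.13], [-172.89, 172.89]. Speed limits (degrees/s): [127.2, 127.2, 159.86, 180, 180, 180].

### API

Orientations are given as [roll, pitch, yaw] about the fixed x, y, z axes, in that order (R = Rz(yaw) Ry(pitch) Rx(roll)).
In Python, from plant import bot gives the robot as it stands.
- The arm moves only by the shell command python3 -m handwheel 'ROWS' [FORCE]. ROWS is JSON, a list of rows, each a list of 5 numbers: the finger opening in cm, from 0 to 9.19, then the shift along the tool's x, y, z in cm, then the turn about the tool's z in rad. In form: [[claw, dx, dy, dz, spin], ...]. A call has exactly 10 rows; each row shifts and turns the commanded pose from where the row before left it, along the tool's axes as they then stand; what a row does not reach is not made up. A row lasts 1/12 s, in which the tool goes at most 41.7 mm and 7.16 degrees, less where a joint would pass 70% of its speed; a pose out of reach is approached as far as the arm can. A call with a gripper value outside its range is refused whole. The fingers move at their own pace and stop on an object; FORCE is the grip in N (left out, the last holds). Time passes only in rows, so rows that do not move let the fingers close, or fill a call up. It gives the time, the measured TCP pose, the force, the opening and the grip force at its end, in the units of the state.
- bot.get_state(): the state, without advancing time (a new reading comes with each control period).
- bot.camera(name): name is "side" or "top"; returns a dict with "pixels" (384x512x3 uint8, blue, green, red), "vfov" (degrees; the focal length in pixels is half the picture's height over the tangent of half this angle, whatever the lens; pixels are square), "cx", "cy" (the principal point, pixels), "rvec" (rotation vector, rad) and "tvec" (3), from world to camera coordinates, as OpenCV has them. Camera axes: x right, y down, z forward; pixel columns grow to the right and rows downward; lengths in m; the calibration is good to about 2 mm. A picture is of the moment at which its call begins. There is no depth.
- bot.finish_job(): hands the job in; it is judged then, once.
The state is a dict: "time_s": time; "joint_pos": joint angles; "qd": joint speeds; "effort": joint torques, N m; "tcp_pos": TCP position; "orientation": TCP orientation; "ft_force": force on the tool from outside, world axes, zero at the start; "wrist_torque": the same for the moment, N m; "grip_width": finger opening in m; "grasp_force": force on a finger pad.
Only numpy, scipy, OpenCV 4.12 (cv2) and the standard library are available. Lean on these libraries where they do the work, as an engineer would, in place of code of your own. Each camera call takes 0.05 s, during which the arm holds its last target. There are 200 camera calls.

## Working session

There is one attempt and no reset: what is moved stays moved. The work goes in short steps, Python scripts to look and compute and a shell command to move; the robot and the scene stay as the last step left them, time stands still between calls to the robot, and variables do not carry over. Pictures are saved under pics/ and viewed, at most 10 in all, crops included, and the job is handed in when it is done.

```bash
mkdir -p pics; cat > h.py <<'E'
import numpy as np, cv2
from plant import bot
def cam(n):
    c=bot.camera(n); c['img']=np.array(c['pixels'],np.uint8); c['R']=cv2.Rodrigues(np.array(c['rvec'],float))[0]
    c['t']=np.array(c['tvec'],float).ravel(); c['f']=c['img'].shape[0]/2/np.tan(np.radians(c['vfov'])/2); return c
def ray(c,u,v):
    d=c['R'].T@np.array([(u-c['cx'])/c['f'],(v-c['cy'])/c['f'],1]); return -c['R'].T@c['t'],d
def onz(c,u,v,z):
    o,d=ray(c,u,v); return o+d*(z-o[2])/d[2]
def proj(c,p):
    q=c['R']@np.array(p,float)+c['t']; return q[:2]/q[2]*c['f']+[c['cx'],c['cy']]
E
python3 - <<'E'
from h import *
for n in('top','side'):
    c=cam(n); cv2.imwrite(f'pics/{n}0.png',cv2.resize(c['img'],(800,600),interpolation=cv2.INTER_CUBIC)); cv2.imwrite(f'raw_{n}0.png',c['img'])
    print(n,{k:c[k] for k in c if k not in('pixels','img','R')}, ray(c,c['cx'],c['cy']))
print(bot.get_state())
E
```

```text
top {'vfov': 47.514936798499754, 'cx': 249.7750487194816, 'cy': 191.7853723142948, 'rvec': array([ 2.14608896, -2.14991279,  0.15717125]), 'tvec': array([-0.2236681 ,  0.46530158,  1.30178274]), 't': array([-0.2236681 ,  0.46530158,  1.30178274]), 'f': np.float64(436.19894688895533)} (array([ 0.27372685, -0.22106907,  1.35549745]), array([ 0.14314718, -0.00256604, -0.98969809]))
side {'vfov': 55.57707296390639, 'cx': 252.3032545467453, 'cy': 193.90817412392968, 'rvec': array([ 0.06700164, -2.62749073,  1.61918286]), 'tvec': array([0.45983523, 0.15839811, 0.87399442]), 't': array([0.45983523, 0.15839811, 0.87399442]), 'f': np.float64(364.33707631316656)} (array([0.39960971, 0.7376894 , 0.54454666]), array([ 0.06914079, -0.89099928, -0.44870907]))
{'time_s': 0.1, 'joint_pos': array([ 6.79864869e+01,  2.02585777e+01,  9.36223207e+01, -8.04691157e-04,
        6.61877034e+01, -1.35700988e-01]), 'qd': array([-0.05462769,  0.02425086, -0.11735747,  0.0686397 ,  0.07146176,
       -0.01762476]), 'effort': array([-4.76223013e-04, -5.94905412e+01, -3.34928298e+01,  6.99451729e-02,
        1.82468409e-02, -6.88203158e-05]), 'tcp_pos': array([0.23272128, 0.57960403, 0.21395674]), 'orientation': array([-1.79931397e+02,  5.73320114e-04,  1.58122514e+02]), 'ft_force': array([ 0.47727896, -0.27182384, -0.13737335]), 'wrist_torque': array([-0.00636926,  0.00604091, -0.05015874]), 'grasp_force': 0.0, 'grip_width': 0.09210616984146579}
```

View pics/top0.png

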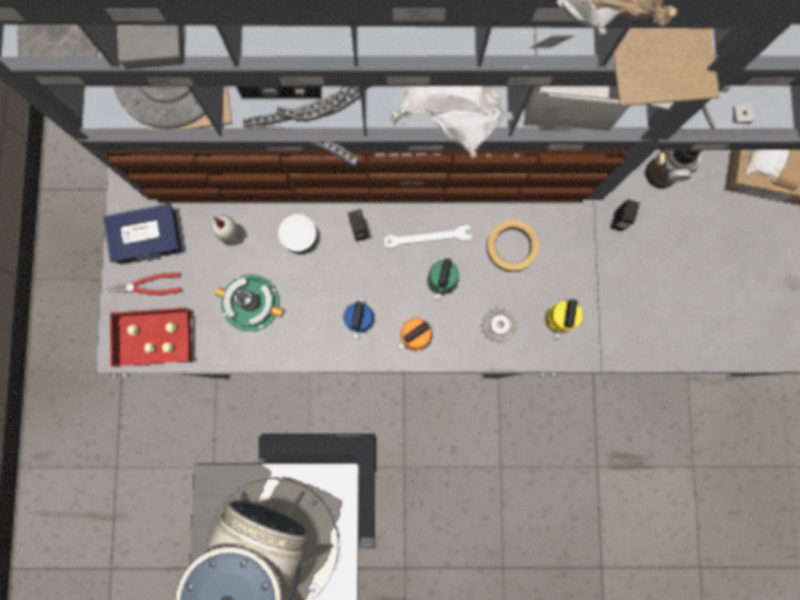

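View pics/side0.png

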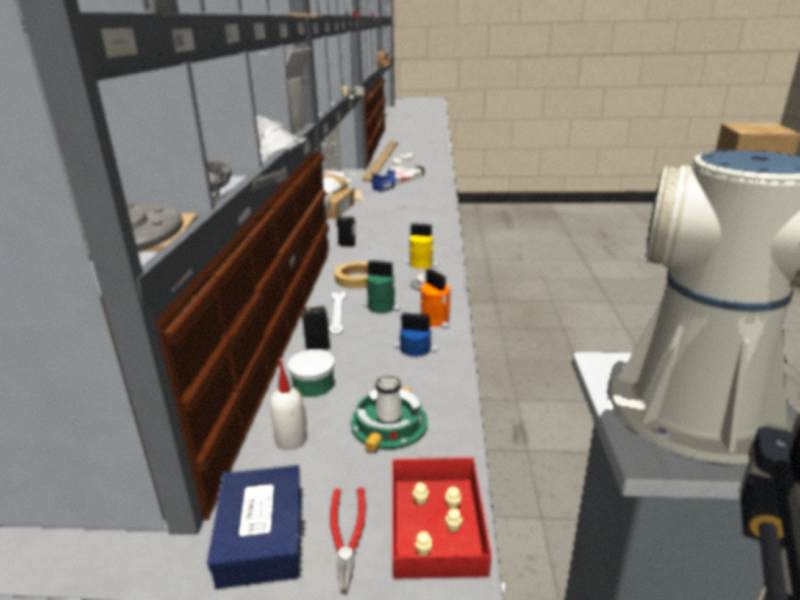

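The top view shows the tall green cover at about (444,275) of the 800-px picture, with its bar nearly vertical. The housing with its cartridge is at (250,302), and the blue cover at (358,317). The side view shows the cover at (380,287), the housing at (389,415) and blue at (415,335). Next I'll zoom in and make the masks.

```bash
cat > m.py <<'E'
from h import *
def comp(mask,uv,r):
    m=mask.astype(np.uint8); n,l,s,ce=cv2.connectedComponentsWithStats(m)
    b=[i for i in range(1,n) if np.hypot(*(ce[i]-uv))<r]; i=max(b,key=lambda i:s[i,4]); return l==i,ce[i],s[i]
E
python3 - <<'E'
from m import *
T=cam('top');S=cam('side')
imT=np.mean([cam('top')['img'] for _ in range(4)],0).astype(np.uint8); imS=np.mean([cam('side')['img'] for _ in range(4)],0).astype(np.uint8)
cv2.imwrite('raw_top0.png',imT); cv2.imwrite('raw_side0.png',imS)
def crop(im,u,v,r): return cv2.resize(im[v-r:v+r,u-r:u+r],(390,290) if 0 else (300,300),interpolation=cv2.INTER_NEAREST)
k=0.64
P=np.vstack([np.hstack([crop(imT,160,193,26),crop(imT,284,177,20)]),np.hstack([crop(imS,249,262,30),crop(imS,243,184,22)])])
cv2.imwrite('pics/crops.png',P)
for n,c,im,uc,uh in(('top',T,imT,(284,177),(160,193)),('side',S,imS,(243,184),(249,268))):
    hsv=cv2.cvtColor(im,cv2.COLOR_BGR2HSV).astype(int); H,Sa,V=hsv[...,0],hsv[...,1],hsv[...,2]
    g=(H>65)&(H<95)&(Sa>90)&(V>30)
    mc,cc,sc=comp(g,uc,15); mh,ch,sh=comp(g,uh,20)
    print(n,'cover',cc,sc,'housing',ch,sh)
    yy,xx=np.mgrid[:384,:512]
    near=np.hypot(xx-uc[0],yy-uc[1])<22
    d=near&(V<60)
    md,cd,sd=comp(d,uc,18); print(' bar',cd,sd,cv2.minAreaRect(np.argwhere(md)[:,::-1].astype(np.float32)))
    print(' bar->z.105/.09',onz(c,*cd,.105),onz(c,*cd,.09))
    ct,_=cv2.findContours(mh.astype(np.uint8),cv2.RETR_EXTERNAL,cv2.CHAIN_APPROX_NONE)
    hull=cv2.convexHull(max(ct,key=cv2.contourArea))
    for z in(.0,.02,.033):
        p=np.array([onz(c,*q[0],z)[:2] for q in max(ct,key=cv2.contourArea)],np.float32); print(' hous z',z,cv2.minEnclosingCircle(p),cv2.fitEllipse(p))
    red=(((H<8)|(H>172))&(Sa>120)&(V>80)); wh=(Sa<50)&(V>185)
    for nm,m in(('red',red),('white',wh)):
        nn,l,s,ce=cv2.connectedComponentsWithStats((m&(np.hypot(xx-uh[0],yy-uh[1])<28)).astype(np.uint8))
        for i in range(1,nn): 
            if s[i,4]>2: print('  ',nm,ce[i],s[i,4],onz(c,*ce[i],.033))
E
```

```text
top cover [278.64       175.82666667] [275 168   8  17  75] housing [159.37401575 194.30314961] [147 177  27  34 254]
 bar [284.25 179.5 ] [282 174   5  10  16] ((284.8230895996094, 178.6846160888672), (2.604728937149048, 9.302604675292969), 29.744882583618164)
 bar->z.105/.09 [ 0.49054405 -0.32467053  0.105     ] [ 0.49314482 -0.32591325  0.09      ]
 hous z 0.0 ((0.4648084342479706, 0.05757741257548332), 0.053326621651649475) ((0.4643922746181488, 0.05858362838625908), (0.055088650435209274, 0.1087358295917511), 72.35231018066406)
 hous z 0.02 ((0.46198907494544983, 0.05346612632274628), 0.05254127085208893) ((0.4615790545940399, 0.05445742607116699), (0.05427583307027817, 0.1071314588189125), 72.35231018066406)
 hous z 0.033 ((0.46015653014183044, 0.05079377442598343), 0.0520307719707489) ((0.4597504436969757, 0.05177539587020874), (0.0537475049495697, 0.10608860105276108), 72.35231018066406)
   white [159.64630225 192.34003215] 1244 [0.46373834 0.05142469 0.033     ]
   white [168.11458333 195.23958333] 96 [0.45473694 0.02528874 0.033     ]
   white [158.4 191.8] 5 [0.46541501 0.
[... 783 characters left out ...]
6929907798767, 0.0969751700758934), (0.08734659105539322, 0.09737199544906616), 61.417022705078125)
   red [251.5        278.28571429] 14 [0.45377293 0.12371836 0.033     ]
   red [254.92307692 294.38461538] 13 [0.44351342 0.17292769 0.033     ]
   white [261.9009901  269.31683168] 404 [0.43278938 0.09265414 0.033     ]
   white [230.46153846 253.8974359 ] 156 [0.50940246 0.03791145 0.033     ]
   white [248.13888889 244.72222222] 36 [ 0.47047284 -0.00109873  0.033     ]
   white [248.12244898 260.6122449 ] 49 [0.4656954  0.06231485 0.033     ]
   white [241.18681319 268.67032967] 91 [0.47891249 0.09203305 0.033     ]
   white [228.27586207 284.72413793] 29 [0.50106804 0.14605963 0.033     ]
```

View pics/crops.png

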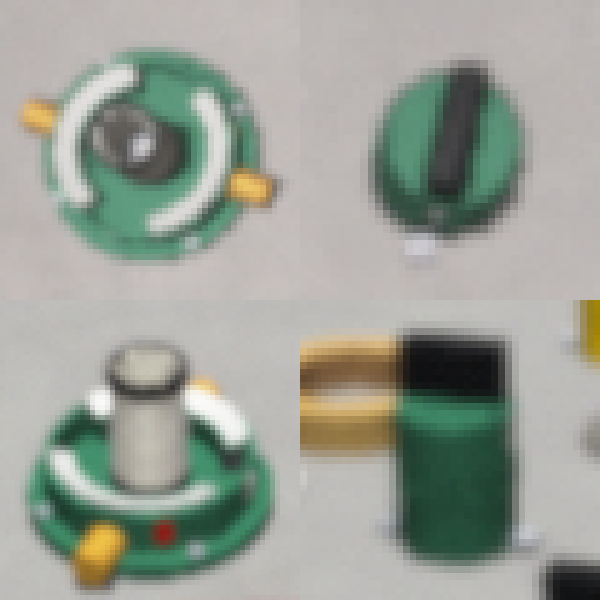

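The crops show the white lip arcs (top left panel). Their gaps lie near (170,80) and (118,215), so the gap line runs about -22° from world x. The cover's bar runs from (468,70) to (445,190). Now the exact numbers.

```bash
python3 - <<'E'
from m import *
T=cam('top');S=cam('side'); imT=cv2.imread('raw_top0.png'); imS=cv2.imread('raw_side0.png')
yy,xx=np.mgrid[:384,:512]
def hs(im):
    h=cv2.cvtColor(im,cv2.COLOR_BGR2HSV).astype(int); return h[...,0],h[...,1],h[...,2]
H,Sa,V=hs(imT)
# housing outline in top
m,ce,s=comp((Sa>55)&(H>60)&(H<100),(160,193),20)
ct=max(cv2.findContours(m.astype(np.uint8),cv2.RETR_EXTERNAL,cv2.CHAIN_APPROX_NONE)[0],key=cv2.contourArea)
for z in(.0,.02):
    p=np.array([onz(T,*q[0],z)[:2] for q in ct],np.float32); print('hous top z',z,s,cv2.minEnclosingCircle(p))
cw=None
p=np.array([onz(T,*q[0],.01)[:2] for q in ct],np.float32); c0,r0=cv2.minEnclosingCircle(p)
print('counter V',np.median(V[205:225,190:210]))
pts=np.array([onz(T,u,v,.033)[:2] for v,u in np.argwhere((V>195)&(Sa<45)&(np.hypot(xx-160,yy-193)<20))])
pts=pts[np.hypot(*(pts-c0).T)>.018]
A=np.c_[2*pts,np.ones(len(pts))]; x=np.linalg.lstsq(A,(pts**2).sum(1),rcond=None)[0]; c=x[:2]; r=np.sqrt(x[2]+c@c)
print('lip ring',len(pts),c,r)
rr=np.hypot(*(pts-c).T); ok=abs(rr-r)<.007; a=np.sort(np.degrees(np.arctan2(*(pts[ok]-c).T[::-1])))
g=np.diff(np.r_[a,a[0]+360]); 
for i in np.argsort(-g)[:3]: print('gap from',a[i],'width',g[i],'mid',a[i]+g[i]/2)
# bar in top
d=(np.hypot(xx-284,yy-177)<20)&(V<95)&(Sa<90); mb,cb,sb=comp(d,(284,174),10)
q=np.array([onz(T,u,v,.105)[:2] for v,u in np.argwhere(mb)],np.float32)
print('bar',cb,sb,onz(T,*cb,.105),onz(T,*cb,.1),cv2.minAreaRect(q), 'pca',np.degrees(np.arctan2(*np.linalg.svd(q-q.mean(0))[2][0][::-1])))
# side
H,Sa,V=hs(imS)
d=(np.hypot(xx-243,yy-184)<26)&(V<75)&(Sa<120); mb,cb,sb=comp(d,(243,172),10)
u0,v0=sb[0],sb[1]; print('side bar',cb,sb)
yb=-.325
for u,v in((sb[0]-.5,cb[1]),(sb[0]+sb[2]-.5,cb[1]),(cb[0],sb[1]-.5),cb):
    o,dd=ray(S,u,v); print('  at y',o+dd*(yb-o[1])/dd[1])
m,ce,s=comp((Sa>70)&(H>65)&(H<95)&(np.hypot(xx-243,yy-184)<30),(243,186),10); print('side skirt',s, [ (lambda o,dd:o+dd*(yb-o[1])/dd[1])(*ray(S,u,s[1]+s[3]*.6)) for u in(s[0]-.5,s[0]+s[2]-.5)],onz(S,ce[0],s[1]+s[3]-.5,0))
m,ce,s=comp((Sa>55)&(H>60)&(H<100)&(np.hypot(xx-249,yy-268)<35),(250,272),12)
ct=max(cv2.findContours(m.astype(np.uint8),cv2.RETR_EXTERNAL,cv2.CHAIN_APPROX_NONE)[0],key=cv2.contourArea)
print('side hous',s,[onz(S,u,276,.012) for u in (s[0]-.5,s[0]+s[2]-.5)],onz(S,ce[0],s[1]+s[3]-.5,0))
E
```

```text
hous top z 0.0 [145 176  30  36 417] ((0.46518439054489136, 0.05760465934872627), 0.05645615980029106)
hous top z 0.02 [145 176  30  36 417] ((0.4623594880104065, 0.05349290370941162), 0.05562463775277138)
counter V 196.0
lip ring 175 [0.46428675 0.05692783] 0.04078427501223226
gap from 132.8755849628564 width 57.422999921795 mid 161.5870849237539
gap from -46.90821536502592 width 56.41087723790754 mid -18.702776746072146
gap from -93.49815824014838 width 4.083733145301835 mid -91.45629166749747
bar [283.75352113 177.78169014] [274 166  18  22 142] [ 0.49562037 -0.32329246  0.105     ] [ 0.49650759 -0.32370119  0.1       ] ((0.4950459897518158, -0.32748571038246155), (0.04452738165855408, 0.06330474466085434), 52.43088912963867) pca 166.12845
side bar [242.74166667 171.66666667] [235 168  16   9 120]
  at y [ 0.53708173 -0.325       0.08820455]
  at y [ 0.48594292 -0.325       0.08843281]
  at y [ 0.51019051 -0.325       0.10264281]
  at y [ 0.51069983 -0.325       0.08832231]
side skirt [236 175  16  25 356] [array([ 0.5367769 , -0.325     ,  0.02315604]), array([ 0.48435861, -0.325     ,  0.02359894])] [ 0.51076641 -0.30282607  0.        ]
side hous [225 256  48  31 579] [array([0.51741662, 0.09293231, 0.012     ]), array([0.40939218, 0.08895884, 0.012     ])] [0.45290063 0.11166053 0.        ]
```

Cover at about (0.510, -0.327), bar at about -11°. Housing at (0.464, 0.056), gap line at -18.7°, measured gap width 57° against 54° given. Moving over the cover now, turning the tool first so that its y is at 79°.

```bash
python3 -m handwheel '[[9.0,0,0,0,-0.095],[9.0,0,0,0,-0.095],[9.0,-1.71,-3.22,0,0],[9.0,-1.71,-3.22,0,0],[9.0,-1.71,-3.22,0,0],[9.0,-1.71,-3.22,0,0],[9.0,-1.71,-3.22,0,0],[9.0,-1.71,-3.22,0,0],[9.0,-1.71,-3.22,0,0],[9.0,-1.71,-3.22,0,0]]' 25
python3 -m handwheel '[[9.0,-1.71,-3.22,0,0],[9.0,-1.71,-3.22,0,0],[9.0,-1.71,-3.22,0,0],[9.0,-1.71,-3.22,0,0],[9.0,-1.71,-3.22,0,0],[9.0,-1.71,-3.22,0,0],[9.0,-1.71,-3.22,0,0],[9.0,-1.71,-3.22,0,0],[9.0,-1.71,-3.22,0,0],[9.0,-1.71,-3.22,0,0]]'
```

```text
time_s: 1.53
tcp_pos: [0.3182, 0.2995, 0.2148]
orientation: [180.0, 0.0, 169.0]
ft_force: [0.5, -0.1, -0.9]
grip_width: 0.0901
grasp_force: 0.0
time_s: 2.37
tcp_pos: [0.4248, -0.0496, 0.215]
orientation: [180.0, 0.1, 169.0]
ft_force: [0.1, 0.7, 0.3]
grip_width: 0.0903
grasp_force: 0.0
```

```bash
python3 -m handwheel '[[9.0,-1.71,-3.22,0,0],[9.0,-1.71,-3.22,0,0],[9.0,-1.71,-3.22,0,0],[9.0,-1.71,-3.22,0,0],[9.0,-1.71,-3.22,0,0],[9.0,-1.71,-3.22,0,0],[9.0,-1.71,-3.22,0,0],[9.0,-1.71,-3.22,0,0],[9.0,0,0,0,0],[9.0,0,0,0,0]]'
python3 - <<'E'
from h import *
S=cam('side');T=cam('top'); s=bot.get_state(); print(s['tcp_pos'],s['orientation'],s['joint_pos'])
r=lambda im,u,v:cv2.resize(im[v-45:v+45,u-45:u+45],(400,400),interpolation=cv2.INTER_CUBIC)
cv2.imwrite('pics/over.png',np.hstack([r(S['img'],243,165),r(T['img'],284,177)]))
print(proj(S,s['tcp_pos']),proj(T,s['tcp_pos']))
E
```

```text
time_s: 3.2
tcp_pos: [0.5097, -0.328, 0.2141]
orientation: [180.0, -0.0, 168.9]
ft_force: [0.1, 1.4, -0.6]
grip_width: 0.0902
grasp_force: 0.0
[ 0.50921474 -0.32586943  0.2142368 ] [ 1.79960061e+02 -5.72178017e-02  1.68996265e+02] [-3.27686046e+01  1.84761532e+01  9.61542070e+01  1.74551277e-02
  6.54375890e+01 -1.11772115e+02]
[241.78307019 133.2743627 ] [287.90465122 165.59568013]
```

View pics/over.png

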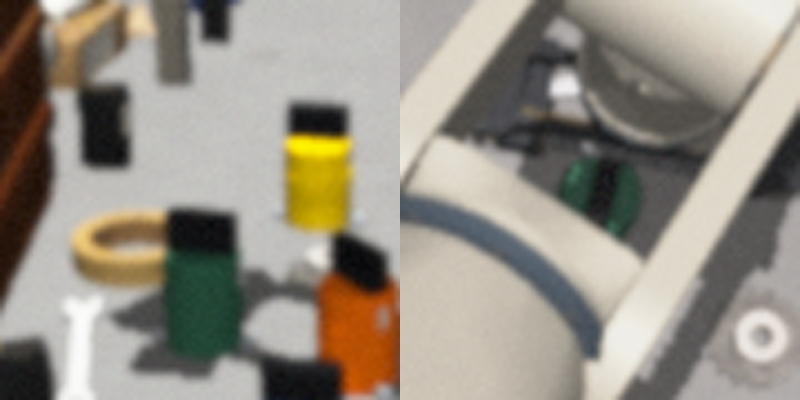

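The cover stands under the open fingers (side crop: bar at (203,230), near finger at (173,60)), and the orange and wood parts are clear of them. I'll lower and grip.

```bash
python3 -m handwheel '[[9.0,0,0,2.0,0],[9.0,0,0,2.5,0],[9.0,0,0,2.5,0],[9.0,0,0,2.0,0],[9.0,0,0,1.6,0],[9.0,0,0,1.2,0],[9.0,0,0,0.8,0],[9.0,0,0,0.6,0],[9.0,0,0,0,0],[9.0,0,0,0,0]]'
python3 -m handwheel '[[1.0,0,0,0,0],[1.0,0,0,0,0],[1.0,0,0,0,0],[1.0,0,0,0,0],[1.0,0,0,0,0],[1.0,0,0,0,0],[1.0,0,0,0,0],[1.0,0,0,0,0],[1.0,0,0,0,0],[1.0,0,0,0,0]]' 40
```

```text
time_s: 4.13
tcp_pos: [0.51, -0.3266, 0.0831]
orientation: [-180.0, 0.0, 169.0]
ft_force: [-0.1, 0.4, 0.5]
grip_width: 0.0902
grasp_force: 0.0
time_s: 4.97
tcp_pos: [0.5097, -0.3266, 0.0826]
orientation: [180.0, -0.0, 169.0]
ft_force: [-0.2, -1.3, 0.9]
grip_width: 0.0256
grasp_force: 0.0
```

```bash
python3 -m handwheel '[[0.5,0,0,0,0],[0.5,0,0,0,0],[0.5,0,0,0,0],[0.5,0,0,0,0],[0.5,0,0,0,0],[0.5,0,0,0,0],[0.5,0,0,-0.6,0],[0.5,0,0,-1.2,0],[0.5,0,0,-2.0,0],[0.5,0,0,-2.5,0]]' 40
```

```text
time_s: 5.8
tcp_pos: [0.5088, -0.326, 0.1458]
orientation: [179.9, -0.1, 169.0]
ft_force: [1.1, -0.0, -3.4]
grip_width: 0.016
grasp_force: 40.0
```

Gripped at 16 mm, as expected. I'll lift further and carry it over the housing.

```bash
python3 -m handwheel '[[0.5,0,0,-2.5,0],[0.5,0,0,-2.5,0],[0.5,0,0,-1.5,0],[0.5,0.98,3.05,0,0],[0.5,0.98,3.05,0,0],[0.5,0.98,3.05,0,0],[0.5,0.98,3.05,0,0],[0.5,0.98,3.05,0,0],[0.5,0.98,3.05,0,0],[0.5,0.98,3.05,0,0]]'
python3 -m handwheel '[[0.5,0.98,3.05,0,0],[0.5,0.98,3.05,0,0],[0.5,0.98,3.05,0,0],[0.5,0.98,3.05,0,0],[0.5,0.98,3.05,0,0],[0.5,0,0,0,0.067],[0.5,0,0,0,0.067],[0.5,0,0,0,0],[0.5,0,0,0,0],[0.5,0,0,0,0]]'
python3 - <<'E'
from h import *
S=cam('side');T=cam('top'); s=bot.get_state(); print(s['tcp_pos'],s['orientation'],s['joint_pos'],s['grip_width'])
r=lambda im,u,v:cv2.resize(im[v-60:v+60,u-50:u+50],(400,480),interpolation=cv2.INTER_CUBIC)
cv2.imwrite('raw_side1.png',S['img']);cv2.imwrite('raw_top1.png',T['img'])
cv2.imwrite('pics/held.png',np.hstack([r(S['img'],249,240),r(T['img'],160,193)]))
E
```

```text
time_s: 6.63
tcp_pos: [0.4827, -0.1026, 0.2117]
orientation: [-180.0, 0.1, 169.0]
ft_force: [0.3, 0.9, -3.3]
grip_width: 0.0154
grasp_force: 40.0
time_s: 7.47
tcp_pos: [0.4641, 0.0548, 0.2111]
orientation: [180.0, 0.0, 161.4]
ft_force: [-0.0, 0.6, -1.9]
grip_width: 0.0159
grasp_force: 40.0
[0.46410273 0.05473069 0.21080887] [1.79995381e+02 1.00345810e-02 1.61365929e+02] [ 6.54187154e+00  6.23096688e+00  1.12447775e+02 -1.00841078e-04
  6.13102123e+01 -6.48240098e+01] 0.015890646763440663
```

View pics/held.png

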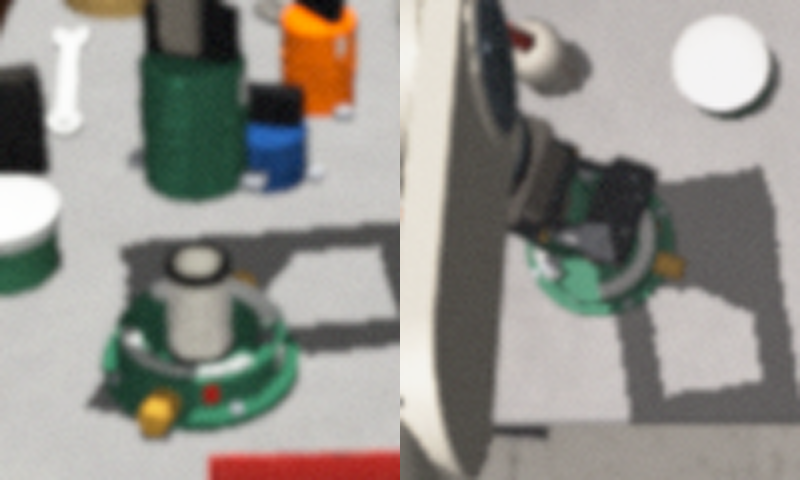

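The side crop shows the held skirt spanning columns 143–243, with its rim near row 195. The cartridge spans columns 168–230. I'll turn these into x, and the cartridge top in the first top picture into y.

```bash
python3 - <<'E'
from m import *
S=cam('side');T=cam('top'); im=cv2.imread('raw_side1.png'); h=cv2.cvtColor(im,cv2.COLOR_BGR2HSV).astype(int); H,Sa,V=h[...,0],h[...,1],h[...,2]
aty=lambda c,u,v,y:(lambda o,d:o+d*(y-o[1])/d[1])(*ray(c,u,v))
g=(Sa>70)&(H>65)&(H<95)
for v in(200,206,212,218,222):
    w=np.where(g[v,228:266])[0]+228; print('skirt',v,w.min(),w.max(),aty(S,w.min()-.5,v,.056),aty(S,w.max()+.5,v,.056),(w.min()+w.max())/2)
for v in(252,256,260,262):
    # cartridge: low-saturation between green
    w=np.where(~g[v,238:260]&(V[v,238:260]>60))[0]+238; print('cart',v,w.min(),w.max(),aty(S,(w.min()+w.max())/2,v,.056))
b=(V<70)&(Sa<110); 
w=[np.array(np.where(b[v,238:262])[0])+238 for v in range(240,254)]
for v,k in zip(range(240,254),w):
    if len(k)>2: print('ring',v,k.min(),k.max(),onz(S,(k.min()+k.max())/2,v,.074))
print('cart top from top',onz(T,155.67,189.5,.074))
im=cv2.imread('raw_top0.png'); print(cv2.cvtColor(im,cv2.COLOR_BGR2HSV)[182:200,148:168,2])
E
```

```text
skirt 200 235 257 [0.49079288 0.056      0.18639582] [0.44182698 0.056      0.18692021] 246.0
skirt 206 235 258 [0.49145859 0.056      0.17187061] [0.43994    0.056      0.17249374] 246.5
skirt 212 236 259 [0.48996033 0.056      0.15712644] [0.4380217  0.056      0.15782788] 247.5
skirt 218 236 259 [0.4906302  0.056      0.14210154] [0.43824274 0.056      0.14288415] 247.5
skirt 222 236 259 [0.49108323 0.056      0.1319402 ] [0.43839221 0.056      0.13277844] 247.5
cart 252 238 259 [0.46474574 0.056      0.05252071]
cart 256 240 257 [0.46506392 0.056      0.04132208]
cart 260 240 257 [0.46538598 0.056      0.02998687]
cart 262 240 257 [0.46554849 0.056      0.02426726]
ring 242 241 255 [0.46593018 0.04732613 0.074     ]
ring 243 240 256 [0.46562537 0.05132225 0.074     ]
ring 244 240 256 [0.46532317 0.05528406 0.074     ]
ring 245 239 257 [0.46502356 0.05921201 0.074     ]
ring 246 239 257 [0.4647265  0.06310652 0.074     ]
ring 247 239 256 [0.46554898 0.06700353 0.074     ]
ring 248 240 255 [0.46525219 0.07083251 0.074     ]
ring 249 242 254 [0.46385029 0.07459367 0.074     ]
ring 2
[... 929 characters left out ...]
  70  70
   92 133]
 [ 90 100 135 143 120  97  87  88 126 185 207 193 141  88  82  82  70  67
   90 134]
 [ 98 109 119 127 123 109  94  86 124 175 186 159 109  84  84  83  69  65
   89 133]
 [108 116 117 115 113 118 102  91 118 137 132 107  85  83  87  82  68  65
   90 134]
 [117 113 126 124 113 110  95  81  96  93  80  77  82  87  87  76  66  71
  100 137]
 [133 121 138 143 134 123 101  79  74  72  74  80  86  88  81  68  69  92
  123 147]
 [148 124 138 149 149 143 131 108  92  81  80  83  84  79  74  77  95 123
  144 158]
 [173 134 133 148 154 153 148 138 124 107  95  92  89  89  97 117 134 147
  155 167]
 [197 156 129 137 149 154 155 153 147 139 133 131 131 131 136 146 154 156
  164 183]]
```

The cover's axis is at x = 0.4645, the housing and cartridge at about 0.465, and the y error is about 1 mm. Lowering to just above the lip.

```bash
python3 -m handwheel '[[0.5,0,0.13,1.0,0],[0.5,0,0,1.2,0],[0.5,0,0,1.2,0],[0.5,0,0,1.2,0],[0.5,0,0,1.2,0],[0.5,0,0,1.0,0],[0.5,0,0,1.0,0],[0.5,0,0,0.7,0],[0.5,0,0,0.3,0],[0.5,0,0,0,0]]'
python3 -m handwheel '[[0.5,0,0,0.3,0],[0.5,0,0,0.3,0],[0.5,0,0,0.3,0],[0.5,0,0,0.3,0],[0.5,0,0,0.3,0],[0.5,0,0,0.2,0],[0.5,0,0,0.2,0],[0.5,0,0,0.2,0],[0.5,0,0,0.2,0],[0.5,0,0,0,0]]'
```

```text
time_s: 8.5
tcp_pos: [0.4641, 0.0563, 0.1218]
orientation: [-180.0, -0.1, 161.3]
ft_force: [-0.4, 0.1, -1.9]
grip_width: 0.0156
grasp_force: 40.0
time_s: 9.33
tcp_pos: [0.4642, 0.0563, 0.0992]
orientation: [-180.0, -0.0, 161.3]
ft_force: [-0.0, 0.4, -2.3]
grip_width: 0.0153
grasp_force: 40.0
```

No contact through the gaps. Down to the floor.

```bash
python3 -m handwheel '[[0.5,0,0,0.1,0],[0.5,0,0,0.1,0],[0.5,0,0,0.1,0],[0.5,0,0,0.1,0],[0.5,0,0,0.05,0],[0.5,0,0,0.05,0],[0.5,0,0,0,0],[0.5,0,0,0,0],[0.5,0,0,0,0],[0.5,0,0,0,0]]'
```

```text
time_s: 10.17
tcp_pos: [0.4645, 0.0563, 0.0946]
orientation: [180.0, 0.0, 161.3]
ft_force: [0.2, 0.5, -3.1]
grip_width: 0.0158
grasp_force: 40.0
```

```bash
python3 -m handwheel '[[0.5,0,0,0.05,0],[0.5,0,0,0.05,0],[0.5,0,0,0.05,0],[0.5,0,0,0,0],[0.5,0,0,0,0],[0.5,0,0,0,0],[0.5,0,0,0,0],[0.5,0,0,0,0],[0.5,0,0,0,0],[0.5,0,0,0,0]]'
python3 - <<'E'
from h import *
S=cam('side'); s=bot.get_state(); print(s['tcp_pos'],s['ft_force'])
cv2.imwrite('pics/seat.png',cv2.resize(S['img'][190:310,190:310],(560,560),interpolation=cv2.INTER_CUBIC))
E
```

```text
time_s: 11.0
tcp_pos: [0.4646, 0.0564, 0.0944]
orientation: [180.0, 0.0, 161.3]
ft_force: [-6.9, -0.2, 17.5]
grip_width: 0.0156
grasp_force: 40.0
[0.46466412 0.05642562 0.09442066] [-5.40490396 -0.18178957 16.89429378]
```

View pics/seat.png

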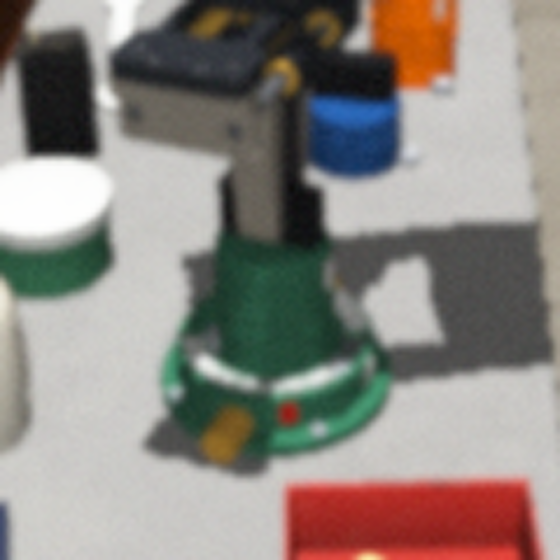

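Contact of 17 N came with TCP z at 0.0944, and a seated cover predicts 0.0946. The picture agrees: the skirt is inside the lip, right down. I'll ease off about 1 mm and twist clockwise (positive about tool z).

```bash
python3 -m handwheel '[[0.5,0,0,-0.12,0],[0.5,0,0,0,0.1],[0.5,0,0,0,0.1],[0.5,0,0,0,0.1],[0.5,0,0,0,0.1],[0.5,0,0,0,0.1],[0.5,0,0,0,0.1],[0.5,0,0,0,0.1],[0.5,0,0,0,0.1],[0.5,0,0,0,0]]'
python3 -c "
from plant import bot
s=bot.get_state();print(s['wrist_torque'],s['joint_pos'])"
```

```text
time_s: 11.88
tcp_pos: [0.4648, 0.0563, 0.0945]
orientation: [180.0, 0.0, 115.2]
ft_force: [-0.1, 0.3, 1.4]
grip_width: 0.0156
grasp_force: 40.0
[-0.09022282  0.1441888  -0.06676151] [ 6.72926565e+00  1.57997193e+01  1.18442867e+02 -4.87723972e-03
  4.57240905e+01 -1.85069411e+01]
```

Turned 46° with almost no torque. On to the stop.

```bash
python3 -m handwheel '[[0.5,0,0,0,0.06],[0.5,0,0,0,0.06],[0.5,0,0,0,0.05],[0.5,0,0,0,0.04],[0.5,0,0,0,0.03],[0.5,0,0,0,0.03],[0.5,0,0,0,0],[0.5,0,0,0,0],[0.5,0,0,0,0],[0.5,0,0,0,0]]'
python3 -c "
from plant import bot
s=bot.get_state();print(s['wrist_torque'],s['joint_pos'])"
```

```text
time_s: 12.72
tcp_pos: [0.4654, 0.0563, 0.0946]
orientation: [179.9, 0.0, 100.2]
ft_force: [3.8, -0.2, 0.7]
grip_width: 0.0158
grasp_force: 40.9
[-0.26626194 -0.85231371  0.9946511 ] [ 6.73340319e+00  1.57990186e+01  1.18418890e+02 -2.59797681e-02
  4.56846392e+01 -3.40191786e+00]
```

It turned 61° in all and the stop now gives 1 N·m. Releasing and backing straight up.

```bash
python3 -m handwheel '[[6,0,0,0,0],[6,0,0,0,0],[6,0,0,0,0],[6,0,0,0,0],[6,0,0,0,0],[6,0,0,0,0],[6,0,0,0,0],[6,0,0,0,0],[6,0,0,0,0],[6,0,0,0,0]]'
python3 -m handwheel '[[6,0,0,-0.5,0],[6,0,0,-1.5,0],[6,0,0,-2.5,0],[6,0,0,-2.5,0],[6,0,0,-2.5,0],[6,0,0,-2.5,0],[6,0,0,-1.5,0],[6,0,0,0,0],[6,0,0,0,0],[6,0,0,0,0]]'
python3 - <<'E'
from h import *
S=cam('side');T=cam('top')
r=lambda im,u,v:cv2.resize(im[v-50:v+50,u-50:u+50],(400,400),interpolation=cv2.INTER_CUBIC)
cv2.imwrite('pics/end.png',np.hstack([r(S['img'],249,250),r(T['img'],160,193)]))
E
```

```text
time_s: 13.55
tcp_pos: [0.4644, 0.0563, 0.0943]
orientation: [-180.0, -0.0, 100.0]
ft_force: [0.6, -0.7, -0.8]
grip_width: 0.06
grasp_force: 0.0
time_s: 14.38
tcp_pos: [0.4639, 0.0563, 0.2285]
orientation: [-179.9, -0.0, 100.0]
ft_force: [-0.8, -0.1, -0.1]
grip_width: 0.06
grasp_force: 0.0
```

View pics/end.png

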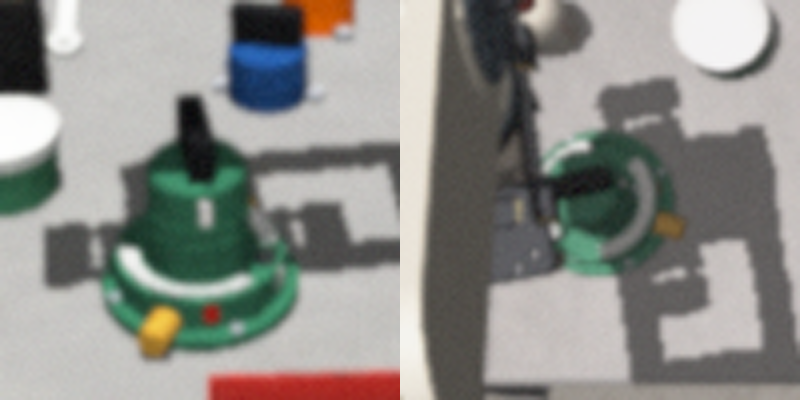

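The side view shows the cover upright and fully down inside the lip. Its bar is end-on at (198,140), the white mark on its skirt at (205,213) is in line with the red stop mark at (211,315), and the gripper is clear. Blue stands untouched.

```bash
python3 -c "
from plant import bot
print(bot.finish_job())"
```

```text
the job is handed in; nothing more can be done
None
```

The tall green cover sits fully down over the cartridge, turned about 61° clockwise to the stop and released; the blue cover was not touched, and the job was handed in at about 14.5 s, though the hand-in returned no verdict.

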